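# Unclip the guard of a charge timer and set its stiff dial

## Robot

A 6-joint arm with a two-finger parallel gripper is mounted at the origin on the work surface. World frame = base frame: x ahead of the robot, y to its left, z up, the work surface at z = 0. Lengths are in m, angles in rad, forces in N, time in s.
With the tool pointing down it reaches from about 0.425 to 0.95 m from the base axis. Payload 3.5 kg.
Tool frame: the origin (TCP) lies at the very end of the fingers, on their centre line; the grasp point (between the pads) lies 19 mm behind it; z points along the fingers, y is the line along which they close (so a half turn about z gives the same grasp; the last joint's range is limited). The gripper opens to 85 mm and grips with 20 to 120 N. Pads are 22 mm wide; open, the fingers measure 114 mm over their backs; the gripper's body (76 mm by 85 mm) begins 54 mm behind the grasp point. The pads swing forward as they close: fully open they stand 13 mm farther back than shut.
Start: joints at [1.105, 0.286, 1.577, -0, 1.279, -0.15], TCP at [0.21, 0.642, 0.231] pointing down, gripper open.
Joint ranges: [-2.77, 2.77], [-0.9, 2.22], [0.21, 2.48], [-1.53, 4.67], [0.24, 2.81], [-2.84, 2.84]. Speed limits (rad/s): [2.79, 2.79, 3.14, 3.14, 3.14, 3.14].

## Interface

Orientations are given as a rotation vector (axis times angle).
In Python, from plant import * gives the robot as it stands.
- The arm moves only by the tool send_rows, never from a script. Its argument "plan" is a list of rows, each an object with "travel": the shift along the tool's x, y, z in mm, a list of three; "turn": the turn, a rotation vector about the tool's x, y, z in degrees, a list of three. In form: [{"travel": [x, y, z], "turn": [rx, ry, rz]}, ...]. A call has exactly 8 rows; each row shifts and turns the commanded pose from where the row before left it, along the tool's axes as they then stand; what a row does not reach is not made up. A row lasts 1/8 s, in which the tool goes at most 62.5 mm and 10.7 degrees, less where a joint would pass 70% of its speed; a pose out of reach is approached as far as the arm can. A call is refused whole if a number of a shift passes 62.5 or a number of a turn 10.7, either way. A call with a gripper value outside its range is refused whole. "jaw" is the opening in per cent of the stroke, from 0 (shut) to 100 (fully open), set as the call begins (left out, the last holds). The fingers move at their own pace and stop on an object; "force" is the grip in N (left out, the last holds). Time passes only in rows, so rows that do not move let the fingers close, or fill a call up. It gives the time, the measured TCP pose, the force, the opening and the grip force at its end, in the units of the state.
- sense(): the state, without advancing time (a new reading comes with each control period).
- camera(name): name is "scene" or "side" or "wrist"; returns the picture (480x640x3 uint8, red, green, blue); there is no depth.
- camera_model(name): a dict with "mtx" (3x3 intrinsics, pixels), "R" (3x3) and "t" (3): a world point X has camera coordinates R X + t. Camera axes: x right, y down, z forward; pixel columns grow to the right and rows downward; lengths in m; the calibration is good to about 2 mm. A picture is of the moment at which its call begins: read the wrist's pose just before it. camera_model takes no time and is no camera call; for the wrist camera it gives the pose at the moment of the call.
- job_done(): hands the job in; it is judged then, once.
Trained networks look in the newest picture that a camera, given by its name, has taken for a name from the list of things; names that differ only in an ending like _2 or _b are one class to them, and where a whole thing is asked for, a point or a joint stands for the part that bears it (a point fixed in the world has none). Each returns a list of dicts, best first, with "confidence" (0 to 1); they miss things now and then, are a little off and sometimes report something else, mostly with a low value. They report only what shows in the picture. A call takes as long as a camera call.
- recognise(camera, query): "uv" ([column, row] in pixels, amid what is visible of it).
- cut_out(camera, query): "region" (480x640 bool, what is visible of it) and "uv" ([column, row] in pixels, amid what is visible of it).
- place_of(camera, query): "uv" ([column, row] in pixels: a listed point, or the origin of a listed thing).
The state is a dict: "time_s": time; "joint_pos": joint angles; "joint_velocities": joint speeds; "joint_torque": joint torques, N m; "ee_pos": TCP position; "eef_rot": TCP orientation; "contact_force": force on the tool from outside, world axes, zero at the start; "ft_torque": the same for the moment, N m; "opening": opening from 0.0 (shut) to 1.0 (fully open); "grasp_force": force on a finger pad.
Only numpy, scipy, OpenCV 4.12 (cv2) and the standard library are available. Lean on these libraries where they do the work, as an engineer would, in place of code of your own. Each camera call takes 0.05 s, during which the arm holds its last target. There are 200 camera calls.

## Task

Squeeze the two blue buttons of the clear guard on the grey charge timer together to free it, lift it off and put it in the green crate. Then set the timer by turning its stiff black dial clockwise until the yellow pointer stands at the red mark, pressing the light timer down onto the bench as you turn so that it stays where it is and does not spin. Leave the other things on the bench alone and let go of everything.

Things in the scene. Friction and masses are not known exactly. Their poses are not given: they have to be found in the camera images.
- timer_top (a point): Centre of the top face of the loose grey charge timer with a black band and white face (120 x 120 mm, face 60 mm above the bench, about 0.4 kg); z up. The dial stands here. Two black lips, 10 mm high, 35 to 43 mm out along +y and -y, hold the guard's hooks; 8 mm ribs at 31 to 36 mm along +x and -x locate it. It is light and slides and spins easily on the bench unless pressed down.
- timer_front (a point): Middle of the timer's front (-x) top edge, 60 mm from its axis: shows whether the timer has turned or shifted.
- red_mark (a point): The red mark on the timer's white face, 12 x 12 mm, 51.5 mm from the dial's axis along the timer's +y axis. Four narrow black marks stand at 45 degree steps from it, the first (dial at 0) towards the timer's -x.
- dial_grip (a point): Point on the dial's axis 33 mm above the timer's face. Black dial: round flange, diameter 44 mm, 6 to 14 mm above the face; on it a bar grip 40 mm long along this point's x, 18 mm thick along its y, from 14 to 46 mm above the face, a yellow pointer line on its -x half. Grip it across the 18 mm; fingertips may rest on the flange.
- dial (a joint): Dial angle relative to the timer, rad: 0 with the pointer at the first mark (timer's -x), grows clockwise seen from above, 1.571 at the red mark (timer's +y), stop at 3.14. Starts at 0.1 to 0.5. Stiff (0.25 N m) and stays where left; the timer spins with it unless pressed down with some 10 to 15 N while turning.
- guard_mid (a point): Centre between the buttons of the loose clear guard: a cap open below, 60 mm (x) by 54 mm (y), 53 mm high, 70 g, standing over the dial, axes along the timer's. The point is 36 mm above its lower edge. Blue buttons on its +y and -y sides, 22 mm wide, 24 mm high, outer faces 68 mm apart; squeezed to 57 mm apart (7 N) the hooks are free and it lifts straight up.
- catch_left (a joint): How far the guard's +y button is pressed in, m: 0 out (hooked), 0.0055 fully in (free). It springs out when let go.
- catch_right (a joint): The same for the -y button.
- crate_in (a point): Centre of the inner floor of the green crate, 5 mm above the bench. The crate is fixed, open on top, inside 210 mm along its x by 190 mm along its y, 60 mm high, walls 5 mm. Its z axis points up.
- charger: Bystander: black battery charger with a pack on it, 110 x 160 x 95 mm; origin at the centre of its underside.
- spray_can: Bystander: spray can, diameter 66 mm, 190 mm high, standing; origin at the centre of its underside.
- white_bottle: Bystander: white bottle with red cap, diameter 76 mm, 200 mm high, standing; origin at the centre of its underside.

How it is judged:
By the outcome, as a careful person would: the job done as asked, in the order asked, and still so for the second after the job is handed in, with the robot touching nothing.
It also fails if it takes over 67 s, if anything falls off the work surface, if the arm or the gripper's body presses on something with over 40 N, if the wrist force passes 120 N, or if a joint passes its speed limit or range.

## Working session

There is one attempt and no reset: what is moved stays moved. The work goes in short steps, Python scripts to look and compute and a tool call to move; the robot and the scene stay as the last step left them, time stands still between calls to the robot, and variables do not carry over. Pictures are saved under pics/ and viewed, at most 10 in all, crops included, and the job is handed in when it is done.

Besides the shell and the picture viewer there is one more tool, called after "Emit:" by a JSON object that holds its "op" and its "data". send_rows: Moves the arm, as the interface text tells. Its arguments: {"type":"object","properties":{"plan":{"type":"array"},"jaw":{"type":"number"},"force":{"type":"number"}},"required":["plan"]}

```bash
mkdir -p pics; ls; cat > h.py <<'E'
from plant import *
import numpy as np, cv2
from scipy.spatial.transform import Rotation as R
def ray(cam,uv):
    m=camera_model(cam); Rm=np.array(m["R"]); t=np.array(m["t"])
    d=Rm.T@np.linalg.solve(np.array(m["mtx"]),[uv[0],uv[1],1]); return -Rm.T@t,d/np.linalg.norm(d)
def onz(cam,uv,z):
    c,d=ray(cam,uv); return c+d*(z-c[2])/d[2]
def tri(rs):
    A=0;b=0
    for c,d in rs:
        P=np.eye(3)-np.outer(d,d); A=A+P; b=b+P@c
    return np.linalg.solve(A,b)
def proj(cam,X):
    m=camera_model(cam); p=np.array(m["mtx"])@(np.array(m["R"])@X+np.array(m["t"])); return p[:2]/p[2]
def save(cam,name): cv2.imwrite(f"pics/{name}.png",camera(cam)[:,:,::-1])
E
python3 - <<'E'
from h import *
s=sense(); print(s)
print(R.from_rotvec(s["eef_rot"]).as_matrix().round(3))
Z=dict(timer_top=.06,timer_front=.06,red_mark=.06,crate_in=.005,guard_mid=.106,dial_grip=.093,charger=0,spray_can=0,white_bottle=0)
im={}
for c in("scene","side"):
    im[c]=camera(c)
    for n,z in Z.items():
        r=place_of(c,n)
        if r: print(c,n,np.round(r[0]["uv"]),round(r[0]["confidence"],2),onz(c,r[0]["uv"],z).round(3))
        else: print(c,n,None)
print(sense()["time_s"])
cv2.imwrite("pics/a.png",cv2.resize(np.vstack([im["scene"],im["side"]])[:,:,::-1],(400,600)) )
cv2.imwrite("pics/scene.png",im["scene"][:,:,::-1])
E
```

```text
pics
{'time_s': 0.0, 'joint_pos': array([ 1.10499722e+00,  2.87186868e-01,  1.57817862e+00,  2.22002279e-05,
        1.27861640e+00, -1.49993851e-01]), 'joint_velocities': array([ 0.00125503,  0.00029812,  0.00171392, -0.00099139,  0.00114736,
       -0.00095871]), 'joint_torque': array([ 1.63241398e-04, -4.05992067e+01, -2.92616719e+01, -9.09144273e-05,
        5.84724228e-03, -9.58232448e-06]), 'ee_pos': array([0.20930539, 0.64103373, 0.22993217]), 'eef_rot': array([-0.49389947, -3.10177028,  0.00356554]), 'contact_force': array([-0.21137714,  0.2087803 , -0.02892029]), 'ft_torque': array([-0.02430241,  0.03949269, -0.00300911]), 'grasp_force': 0.0, 'opening': 1.0002527188183754}
[[-0.951  0.311 -0.001]
 [ 0.311  0.951 -0.002]
 [ 0.    -0.002 -1.   ]]
scene timer_top [369. 195.] 0.88 [0.514 0.223 0.06 ]
scene timer_front [346. 191.] 0.81 [0.455 0.193 0.06 ]
scene red_mark [370. 186.] 0.57 [0.481 0.265 0.06 ]
scene crate_in [264. 274.] 0.92 [ 0.525 -0.159  0.005]
scene guard_mid [364. 184.] 0.79 [0.517 0.199 0.106]
scene dial_grip [364. 184.] 0.51 [0.499 0.216 0.093]
scene charger [368. 313.] 0.72 [ 0.792 -0.078  0.   ]
scene spray_can [148. 334.] 0.73 [ 0.507 -0.463  0.   ]
scene white_bottle [450. 194.] 0.84 [0.609 0.474 0.   ]
side timer_top [266. 214.] 0.9 [0.508 0.204 0.06 ]
side timer_front [251. 222.] 0.93 [0.455 0.183 0.06 ]
side red_mark [256. 204.] 0.67 [0.501 0.272 0.06 ]
side crate_in [322. 301.] 0.8 [ 0.526 -0.158  0.005]
side guard_mid [264. 205.] 0.82 [0.497 0.182 0.106]
side dial_grip None
side charger [396. 261.] 0.65 [ 0.786 -0.086  0.   ]
side spray_can [382. 398.] 0.94 [ 0.517 -0.468  0.   ]
side white_bottle [270. 185.] 0.94 [0.615 0.476 0.   ]
1.0
```

View pics/scene.png

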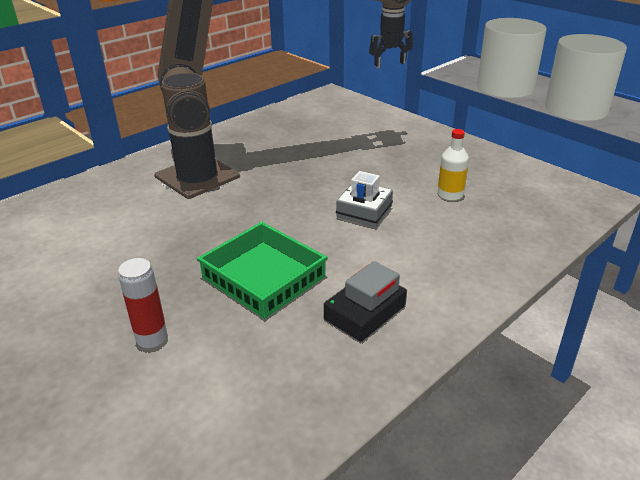

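The scene view shows the timer with its guard at about (365,198), the crate at (263,268) and the bottle at (453,170), so the path to the timer is clear. Next I'll go above the timer.

```bash
cat >> h.py <<'E'
def rows(target,yaw,n=8,p=None,y0=None):
    """per-row tool travel/turn from commanded p/y0 (tool down, yaw of tool y axis deg)"""
    s=sense(); M=R.from_rotvec(s["eef_rot"]).as_matrix()
    p=s["ee_pos"] if p is None else np.array(p)
    y0=np.degrees(np.arctan2(M[1,1],M[0,1])) if y0 is None else y0
    d=(np.array(target)-p)/n
    for k in range(n):
        a=np.radians(y0+(yaw-y0)*k/n); ty=np.array([np.cos(a),np.sin(a),0]); tx=np.array([-ty[1],ty[0],0])
        print((1e3*np.array([d@tx,d@ty,-d[2]])).round(1),"turn z",round(-(yaw-y0)/n,2))
E
python3 - <<'E'
from h import *
rows([.495,.195,.30],114)
m=camera_model("wrist"); print(-np.array(m["R"]).T@m["t"]-sense()["ee_pos"], np.array(m["R"]).round(2))
E
```

```text
[-51.2 -42.   -8.6] turn z -5.26
[-47.2 -46.5  -8.6] turn z -5.26
[-42.7 -50.6  -8.6] turn z -5.26
[-37.9 -54.3  -8.6] turn z -5.26
[-32.8 -57.6  -8.6] turn z -5.26
[-27.3 -60.4  -8.6] turn z -5.26
[-21.7 -62.6  -8.6] turn z -5.26
[-15.8 -64.3  -8.6] turn z -5.26
[-0.06179787  0.01945792  0.14313572] [[ 0.31  0.95 -0.  ]
 [ 0.92 -0.3   0.26]
 [ 0.24 -0.08 -0.97]]
```

Emit:
{"op": "send_rows", "data": {"plan": [{"travel": [-46, -38, -8], "turn": [0, 0, -5.3]}, {"travel": [-42, -42, -8], "turn": [0, 0, -5.3]}, {"travel": [-38, -46, -8], "turn": [0, 0, -5.3]}, {"travel": [-34, -49, -8], "turn": [0, 0, -5.3]}, {"travel": [-29, -52, -8], "turn": [0, 0, -5.3]}, {"travel": [-25, -54, -8], "turn": [0, 0, -5.3]}, {"travel": [-19, -56, -8], "turn": [0, 0, -5.3]}, {"travel": [-14, -57, -8], "turn": [0, 0, -5.3]}], "jaw": 100, "force": 30}}

```text
time_s: 2.0
ee_pos: [0.4656, 0.2391, 0.296]
eef_rot: [-0.666, 3.069, 0.0]
contact_force: [0.5, 1.3, 0.2]
opening: 1.002
grasp_force: 0.0
```

```bash
cat >> h.py <<'E'
def look(name=None,Z=dict(timer_top=.06,timer_front=.06,red_mark=.06,guard_mid=.096,dial_grip=.093)):
    s=sense(); M=R.from_rotvec(s["eef_rot"]).as_matrix()
    print("t",s["time_s"],"tcp",s["ee_pos"].round(4),"yaw",np.degrees(np.arctan2(M[1,1],M[0,1])).round(2),"tilt",M[:,2].round(3),"q",s["joint_pos"].round(2))
    im=camera("wrist"); cams=["wrist"]; o={}
    for n,z in Z.items():
        r=place_of("wrist",n)
        if r: o[n]=onz("wrist",r[0]["uv"],z); print(n,np.round(r[0]["uv"]),round(r[0]["confidence"],2),o[n].round(4))
    if name: cv2.imwrite(f"pics/{name}.png",im[:,:,::-1])
    return o
def ang(v): return np.degrees(np.arctan2(v[1],v[0])).round(1)
E
python3 - <<'E'
from h import *
o=look("w1")
t=o["timer_top"]
if "timer_front" in o: print("yaw front",ang(t-o["timer_front"]))
if "red_mark" in o: print("yaw red",ang(o["red_mark"]-t)-90)
E
```

```text
t 2.0 tcp [0.4656 0.2391 0.296 ] yaw 114.48 tilt [ 0.001  0.    -1.   ] q [ 0.28 -0.1   1.87  0.    1.37 -1.72]
red_mark [335. 233.] 0.95 [0.4849 0.2627 0.06  ]
guard_mid [280. 236.] 0.55 [0.5008 0.2134 0.096 ]Traceback (most recent call last):
  File "<stdin>", line 3, in <module>
KeyError: 'timer_top'
```

View pics/w1.png

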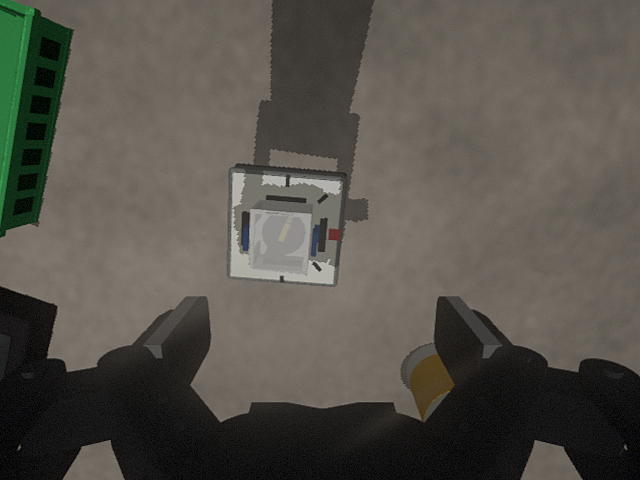

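The wrist view shows the timer with corners at about (231,168), (347,176), (338,286), (228,278), and the red mark at (335,234). The guard sits over the dial, with its blue buttons at (246,232) and (316,240).

```bash
python3 - <<'E'
from h import *
c=np.array([onz("wrist",u,.06) for u in [(231,168),(347,176),(338,286),(228,278)]])
print(c.round(4)); t=c.mean(0); print(t)
print("y dirs",ang(c[1]-c[0]),ang(c[2]-c[3])," x dirs",ang(c[3]-c[0]),ang(c[2]-c[1]), np.linalg.norm(np.roll(c,1,0)-c,axis=1))
m1=onz("wrist",(287,180),.06);m2=onz("wrist",(282,279),.06); print("marks x",ang(m2-m1))
b=[onz("wrist",u,.096) for u in [(246,232),(316,240)]]; print("buttons",np.mean(b,0),ang(b[1]-b[0]))
r=recognise("wrist","timer_top"); print(r[:1])
E
```

```text
[[0.4659 0.1422 0.06  ]
 [0.4255 0.2505 0.06  ]
 [0.5357 0.2919 0.06  ]
 [0.576  0.1805 0.06  ]]
[0.50078205 0.21625899 0.06      ]
y dirs 110.4 109.9  x dirs 19.2 20.6 [0.11655127 0.115585   0.11765314 0.11842821]
marks x 20.1
buttons [0.49972471 0.21437513 0.096     ] 107.6
[{'uv': [292.8, 201.0], 'confidence': 0.66}]
```

```bash
python3 - <<'E'
from h import *
rows([.5005,.2155,.17],110,4)
E
```

```text
[-5.6 -9.7 31.3] turn z 1.09
[-5.8 -9.6 31.3] turn z 1.09
[-5.9 -9.5 31.3] turn z 1.09
[-6.1 -9.4 31.3] turn z 1.09
```

Emit:
{"op": "send_rows", "data": {"plan": [{"travel": [-6, -9.5, 31], "turn": [0, 0, 1.1]}, {"travel": [-6, -9.5, 31], "turn": [0, 0, 1.1]}, {"travel": [-6, -9.5, 32], "turn": [0, 0, 1.1]}, {"travel": [-6, -9.5, 32], "turn": [0, 0, 1.1]}, {"travel": [0, 0, 0], "turn": [0, 0, 0]}, {"travel": [0, 0, 0], "turn": [0, 0, 0]}, {"travel": [0, 0, 0], "turn": [0, 0, 0]}, {"travel": [0, 0, 0], "turn": [0, 0, 0]}]}}

```text
time_s: 3.35
ee_pos: [0.5021, 0.2155, 0.1708]
eef_rot: [-0.544, 3.092, 0.0]
contact_force: [-0.1, 0.2, 0.7]
opening: 0.998
grasp_force: 0.0
```

```bash
python3 - <<'E'
from h import *
look("w2")
E
```

```text
t 3.35 tcp [0.5021 0.2155 0.1708] yaw 109.94 tilt [ 0.002  0.001 -1.   ] q [ 0.22  0.06  1.95  0.    1.13 -1.7 ]
timer_front [318. 152.] 0.98 [0.4483 0.192  0.06  ]
red_mark [392. 240.] 0.87 [0.4868 0.261  0.06  ]
guard_mid [315. 254.] 0.84 [0.5042 0.2104 0.096 ]
```

View pics/w2.png

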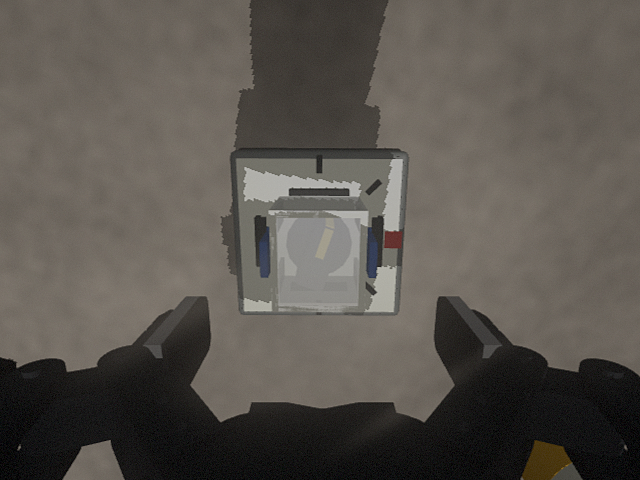

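Seen close, the buttons are at (264,252) and (372,252), nearly centred between the fingers. I'll shift about 4 mm and descend.

Emit:
{"op": "send_rows", "data": {"plan": [{"travel": [-0.7, -4, 16], "turn": [0, 0, 0]}, {"travel": [0, 0, 18], "turn": [0, 0, 0]}, {"travel": [0, 0, 18], "turn": [0, 0, 0]}, {"travel": [0, 0, 18], "turn": [0, 0, 0]}, {"travel": [0, 0, 14], "turn": [0, 0, 0]}, {"travel": [0, 0, 11], "turn": [0, 0, 0]}, {"travel": [0, 0, 0], "turn": [0, 0, 0]}, {"travel": [0, 0, 0], "turn": [0, 0, 0]}]}}

```text
time_s: 4.65
ee_pos: [0.5042, 0.2116, 0.0749]
eef_rot: [-0.543, 3.093, 0.0]
contact_force: [-0.1, -0.2, 0.2]
opening: 1.002
grasp_force: 0.0
```

Emit:
{"op": "send_rows", "data": {"plan": [{"travel": [0, 0, 0], "turn": [0, 0, 0]}, {"travel": [0, 0, 0], "turn": [0, 0, 0]}, {"travel": [0, 0, 0], "turn": [0, 0, 0]}, {"travel": [0, 0, 0], "turn": [0, 0, 0]}, {"travel": [0, 0, 0], "turn": [0, 0, 0]}, {"travel": [0, 0, 0], "turn": [0, 0, 0]}, {"travel": [0, 0, 0], "turn": [0, 0, 0]}, {"travel": [0, 0, 0], "turn": [0, 0, 0]}], "jaw": 55, "force": 30}}

```text
time_s: 5.65
ee_pos: [0.5048, 0.2122, 0.0769]
eef_rot: [-0.542, 3.092, 0.001]
contact_force: [-3.1, 1.6, 8.4]
opening: 0.642
grasp_force: 32.8
```

```bash
python3 - <<'E'
from h import *
look("w3")
E
```

```text
t 5.65 tcp [0.5048 0.2122 0.0769] yaw 109.9 tilt [ 0.002  0.001 -1.   ] q [ 0.21  0.19  2.    0.    0.95 -1.71]
timer_front [325. 153.] 0.73 [0.4478 0.1921 0.06  ]
red_mark [439. 288.] 0.89 [0.4869 0.2616 0.06  ]
guard_mid [322. 325.] 0.85 [0.5045 0.2112 0.096 ]
```

View pics/w3.png

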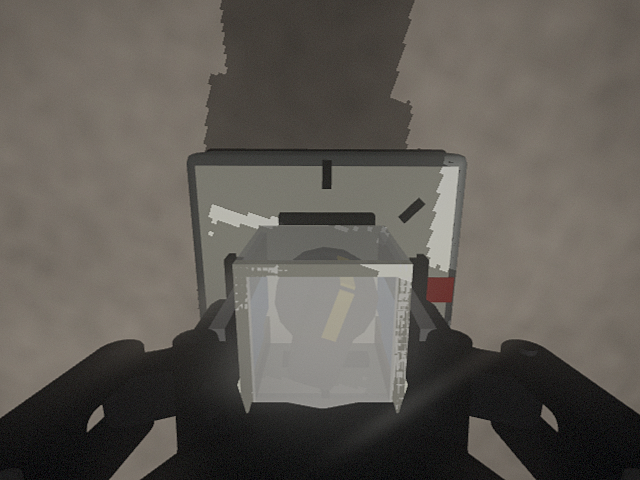

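The pads hold both buttons at an opening of 0.64, and the guard is centred at (322,325). Now I'll lift.

Emit:
{"op": "send_rows", "data": {"plan": [{"travel": [0, 0, -4], "turn": [0, 0, 0]}, {"travel": [0, 0, -8], "turn": [0, 0, 0]}, {"travel": [0, 0, -12], "turn": [0, 0, 0]}, {"travel": [0, 0, -16], "turn": [0, 0, 0]}, {"travel": [0, 0, -20], "turn": [0, 0, 0]}, {"travel": [0, 0, -25], "turn": [0, 0, 0]}, {"travel": [0, 0, -25], "turn": [0, 0, 0]}, {"travel": [0, 0, -10], "turn": [0, 0, 0]}]}}

```text
time_s: 6.95
ee_pos: [0.5048, 0.2117, 0.1972]
eef_rot: [-0.542, 3.09, 0.0]
contact_force: [0.1, 0.4, 0.1]
opening: 0.641
grasp_force: 32.3
```

```bash
python3 - <<'E'
from h import *
look("w4")
rows([.525,-.158,.18],110)
c=np.vstack([camera("scene")[120:360,180:500],camera("side")[120:360,150:470]])
cv2.imwrite("pics/s4.png",c[:,:,::-1])
E
```

```text
t 6.95 tcp [0.5048 0.2117 0.1972] yaw 109.91 tilt [ 0.004  0.001 -1.   ] q [ 0.21  0.03  1.93 -0.    1.18 -1.71]
timer_top [320. 229.] 0.72 [0.5053 0.2091 0.06  ]
timer_front [323. 146.] 0.64 [0.4461 0.1907 0.06  ]
red_mark [396. 228.] 0.59 [0.4825 0.2625 0.06  ]
guard_mid [321. 325.] 0.9 [0.5595 0.2304 0.096 ]
[ 13.1 -44.3   1.6] turn z -0.01
[ 13.1 -44.3   1.6] turn z -0.01
[ 13.1 -44.3   1.6] turn z -0.01
[ 13.1 -44.3   1.6] turn z -0.01
[ 13.2 -44.3   1.6] turn z -0.01
[ 13.2 -44.3   1.6] turn z -0.01
[ 13.2 -44.3   1.6] turn z -0.01
[ 13.2 -44.3   1.6] turn z -0.01
```

View pics/s4.png

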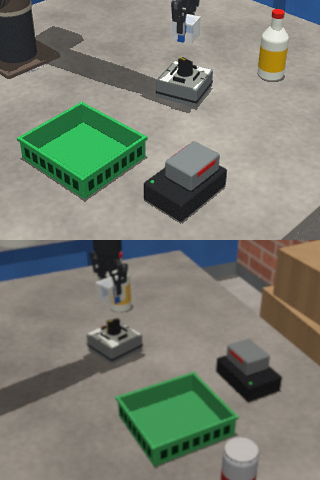

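The guard is off and in the gripper, at (190,28) in the upper crop. The timer and bare dial are undisturbed. On to the crate.

Emit:
{"op": "send_rows", "data": {"plan": [{"travel": [13, -44, 1.5], "turn": [0, 0, 0]}, {"travel": [13, -44, 1.5], "turn": [0, 0, 0]}, {"travel": [13, -44, 1.5], "turn": [0, 0, 0]}, {"travel": [13, -44, 1.5], "turn": [0, 0, 0]}, {"travel": [13, -44, 1.5], "turn": [0, 0, 0]}, {"travel": [13, -44, 1.5], "turn": [0, 0, 0]}, {"travel": [13, -44, 1.5], "turn": [0, 0, 0]}, {"travel": [13, -44, 1.5], "turn": [0, 0, 0]}]}}

```text
time_s: 8.35
ee_pos: [0.5254, -0.1564, 0.1816]
eef_rot: [0.543, -3.094, -0.001]
contact_force: [1.4, 0.6, -0.3]
opening: 0.642
grasp_force: 32.3
```

Emit:
{"op": "send_rows", "data": {"plan": [{"travel": [0, 0, 5], "turn": [0, 0, 0]}, {"travel": [0, 0, 30], "turn": [0, 0, 0]}, {"travel": [0, 0, 35], "turn": [0, 0, 0]}, {"travel": [0, 0, 35], "turn": [0, 0, 0]}, {"travel": [0, 0, 28], "turn": [0, 0, 0]}, {"travel": [0, 0, 16], "turn": [0, 0, 0]}, {"travel": [0, 0, 10], "turn": [0, 0, 0]}, {"travel": [0, 0, 0], "turn": [0, 0, 0]}]}}

```text
time_s: 9.35
ee_pos: [0.5263, -0.155, 0.0237]
eef_rot: [-0.543, 3.094, -0.001]
contact_force: [-0.5, 0.0, -0.0]
opening: 0.641
grasp_force: 32.4
```

```bash
python3 - <<'E'
from h import *
s=sense();print(s["ee_pos"],s["contact_force"])
camera("side")
r=place_of("side","guard_mid"); print([(q["uv"],q["confidence"],onz("side",q["uv"],.045)) for q in r[:1]])
E
```

```text
[ 0.52626894 -0.15495531  0.02368035] [-0.45234262  0.00122842 -0.01098332]
[([322.7, 288.0], 0.58, array([ 0.52887096, -0.15515683,  0.045     ]))]
```

Emit:
{"op": "send_rows", "data": {"plan": [{"travel": [0, 0, 0], "turn": [0, 0, 0]}, {"travel": [0, 0, 0], "turn": [0, 0, 0]}, {"travel": [0, 0, 0], "turn": [0, 0, 0]}, {"travel": [0, 0, 0], "turn": [0, 0, 0]}, {"travel": [0, 0, 0], "turn": [0, 0, 0]}, {"travel": [0, 0, 0], "turn": [0, 0, 0]}, {"travel": [0, 0, -6], "turn": [0, 0, 0]}, {"travel": [0, 0, -12], "turn": [0, 0, 0]}], "jaw": 100}}

```text
time_s: 10.45
ee_pos: [0.5254, -0.1548, 0.0415]
eef_rot: [0.543, -3.093, -0.001]
contact_force: [0.3, 0.4, -0.3]
opening: 1.001
grasp_force: 0.0
```

Emit:
{"op": "send_rows", "data": {"plan": [{"travel": [0, 0, -15], "turn": [0, 0, 0]}, {"travel": [0, 0, -20], "turn": [0, 0, 0]}, {"travel": [0, 0, -25], "turn": [0, 0, 0]}, {"travel": [0, 0, -30], "turn": [0, 0, 0]}, {"travel": [0, 0, -30], "turn": [0, 0, 0]}, {"travel": [0, 0, -30], "turn": [0, 0, 0]}, {"travel": [0, 0, -10], "turn": [0, 0, 0]}, {"travel": [0, 0, 0], "turn": [0, 0, 0]}]}}

```text
time_s: 11.45
ee_pos: [0.526, -0.1551, 0.2023]
eef_rot: [-0.543, 3.093, -0.002]
contact_force: [-1.2, -0.1, -0.2]
opening: 1.003
grasp_force: 0.0
```

```bash
python3 - <<'E'
from h import *
look("w5")
c=np.hstack([camera("side")[200:400,200:460],camera("scene")[130:330,180:440]])
cv2.imwrite("pics/s5.png",c[:,:,::-1])
rows([.505,.2115,.2],90)
E
```

```text
t 11.45 tcp [ 0.526  -0.1551  0.2023] yaw 109.9 tilt [ 0.002 -0.001 -1.   ] q [-0.47  0.03  1.92  0.    1.19 -2.39]
guard_mid [322. 220.] 0.86 [ 0.5121 -0.1602  0.096 ]
dial_grip [322. 219.] 0.73 [ 0.5123 -0.1597  0.093 ]
[-13.2  43.9   0.1] turn z 2.49
[-11.3  44.5   0.1] turn z 2.49
[-9.3 44.9  0.1] turn z 2.49
[-7.4 45.3  0.1] turn z 2.49
[-5.4 45.5  0.1] turn z 2.49
[-3.4 45.7  0.1] turn z 2.49
[-1.4 45.8  0.1] turn z 2.49
[ 0.6 45.9  0.1] turn z 2.49
```

View pics/s5.png

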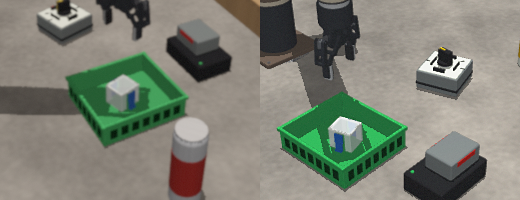

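The guard stands in the crate at (122,93) in the left crop and (345,135) in the right crop. Back to the timer.

Emit:
{"op": "send_rows", "data": {"plan": [{"travel": [-13, 44, 0], "turn": [0, 0, 2.5]}, {"travel": [-11.3, 44.5, 0], "turn": [0, 0, 2.5]}, {"travel": [-9.3, 45, 0], "turn": [0, 0, 2.5]}, {"travel": [-7.4, 45.3, 0], "turn": [0, 0, 2.5]}, {"travel": [-5.4, 45.5, 0], "turn": [0, 0, 2.5]}, {"travel": [-3.4, 45.7, 0], "turn": [0, 0, 2.5]}, {"travel": [-1.4, 45.8, 0], "turn": [0, 0, 2.5]}, {"travel": [0.6, 45.9, 0], "turn": [0, 0, 2.5]}]}}

```text
time_s: 12.85
ee_pos: [0.505, 0.213, 0.2011]
eef_rot: [-0.005, -3.142, 0.0]
contact_force: [0.8, -0.3, 0.0]
opening: 0.997
grasp_force: 0.0
```

```bash
python3 - <<'E'
from h import *
look("w6")
E
```

```text
t 12.85 tcp [0.505  0.213  0.2011] yaw 89.82 tilt [-0. -0. -1.] q [ 0.21  0.03  1.92 -0.    1.19 -1.35]
timer_top [322. 225.] 0.84 [0.5027 0.2139 0.06  ]
timer_front [296. 153.] 0.68 [0.4484 0.1931 0.06  ]
dial_grip [322. 239.] 0.69 [0.5057 0.2096 0.093 ]
```

View pics/w6.png

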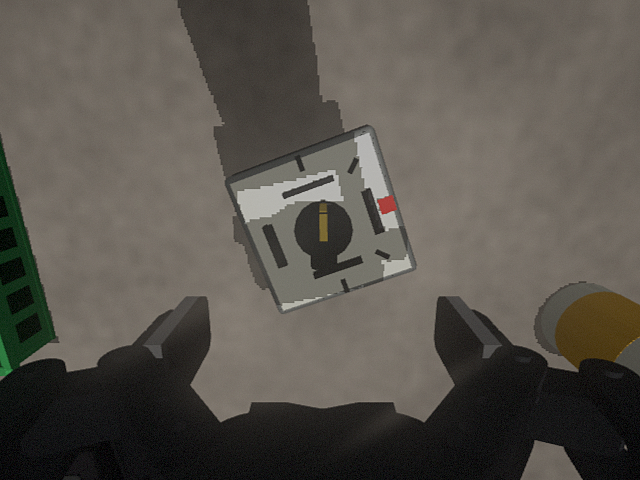

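The bare dial is at (323,228), and its pointer points straight up in the image, i.e. along tool x. The red mark is at (387,205), and the timer corners are (228,181), (371,127), (414,269), (282,312).

```bash
python3 - <<'E'
from h import *
im=cv2.imread("pics/w6.png")
hsv=cv2.cvtColor(im,cv2.COLOR_BGR2HSV)
red=cv2.inRange(hsv,(0,150,80),(8,255,255))|cv2.inRange(hsv,(172,150,80),(180,255,255))
red[:,430:]=0
M=cv2.moments(red,True); ru=(M["m10"]/M["m00"],M["m01"]/M["m00"])
ye=cv2.inRange(hsv,(18,80,60),(32,255,255)); ye[:,:280]=0; ye[:,370:]=0
ys,xs=np.nonzero(ye[190:260]); ys+=190
print("red",ru,onz("wrist",ru,.06).round(4),"yellow",xs.min(),xs.max(),ys.min(),ys.max(),len(xs))
for y in range(ys.min(),ys.max()+1,5): print(y,xs[ys==y].mean().round(1),end="; ")
c=np.array([onz("wrist",u,.06) for u in [(228,181),(371,127),(414,269),(282,312)]])
print(c.mean(0).round(4),ang(c[3]-c[0]),ang(c[2]-c[1]),ang(c[1]-c[0])-90,ang(c[2]-c[3])-90,np.linalg.norm(np.roll(c,1,0)-c,axis=1).round(4))
a,b=onz("wrist",(323,204),.106),onz("wrist",(323,241),.106); print(a,b,ang(a-b))
print("flange",onz("wrist",(323,228),.074), camera_model("wrist")["t"])
E
```

```text
red (386.70135746606337, 204.35294117647058) [0.4873 0.2593 0.06  ] yellow 319 327 203 241 324
203 322.5; 208 322.5; 213 nan; 218 323.0; 223 323.0; 228 323.0; 233 323.0; 238 323.0; [0.5041 0.2111 0.06  ] 19.2 19.2 20.0 19.299999999999997 [0.1139 0.1133 0.1153 0.1131]
[0.47938599 0.21048895 0.106     ] [0.50393087 0.21046322 0.106     ] 179.9
flange [0.50251967 0.21051272 0.074     ] [-0.21057353 -0.51375235  0.21981215]<stdin>:10: RuntimeWarning: Mean of empty slice.
  ret = ret.dtype.type(ret / rcount)
```

Emit:
{"op": "send_rows", "data": {"plan": [{"travel": [0.8, -1.8, 20], "turn": [0, 0, 0]}, {"travel": [0, 0, 25], "turn": [0, 0, 0]}, {"travel": [0, 0, 25], "turn": [0, 0, 0]}, {"travel": [0, 0, 20], "turn": [0, 0, 0]}, {"travel": [0, 0, 18], "turn": [0, 0, 0]}, {"travel": [0, 0, 12], "turn": [0, 0, 0]}, {"travel": [0, 0, 0], "turn": [0, 0, 0]}, {"travel": [0, 0, 0], "turn": [0, 0, 0]}]}}

```text
time_s: 14.15
ee_pos: [0.5051, 0.2098, 0.0821]
eef_rot: [0.003, 3.14, 0.0]
contact_force: [0.6, 0.1, 0.2]
opening: 1.0
grasp_force: 0.0
```

Emit:
{"op": "send_rows", "data": {"plan": [{"travel": [0, 0, 0], "turn": [0, 0, 0]}, {"travel": [0, 0, 0], "turn": [0, 0, 0]}, {"travel": [0, 0, 0], "turn": [0, 0, 0]}, {"travel": [0, 0, 0], "turn": [0, 0, 0]}, {"travel": [0, 0, 0], "turn": [0, 0, 0]}, {"travel": [0, 0, 0], "turn": [0, 0, 0]}, {"travel": [0, 0, 0], "turn": [0, 0, 0]}, {"travel": [0, 0, 0], "turn": [0, 0, 0]}], "jaw": 5, "force": 50}}

```text
time_s: 15.15
ee_pos: [0.5045, 0.2099, 0.0813]
eef_rot: [0.003, 3.142, 0.001]
contact_force: [0.0, 2.2, -1.0]
opening: 0.197
grasp_force: 54.0
```

```bash
python3 - <<'E'
from h import *
look("w7"); print(sense()["contact_force"],sense()["ft_torque"],sense()["opening"],sense()["grasp_force"])
E
```

```text
t 15.15 tcp [0.5045 0.2099 0.0813] yaw 89.9 tilt [ 0.  0. -1.] q [ 0.21  0.18  2.    0.    0.96 -1.36]
timer_front [278. 162.] 0.9 [0.4483 0.1903 0.06  ]
red_mark [433. 250.] 0.82 [0.4879 0.2598 0.06  ]
dial_grip [322. 319.] 0.96 [0.5056 0.2088 0.093 ]
[-0.35982619  1.69225673 -0.0218975 ] [ 0.48074436 -0.09855542  0.0596328 ] 0.20212005466098407 54.03983116149902
```

View pics/w7.png

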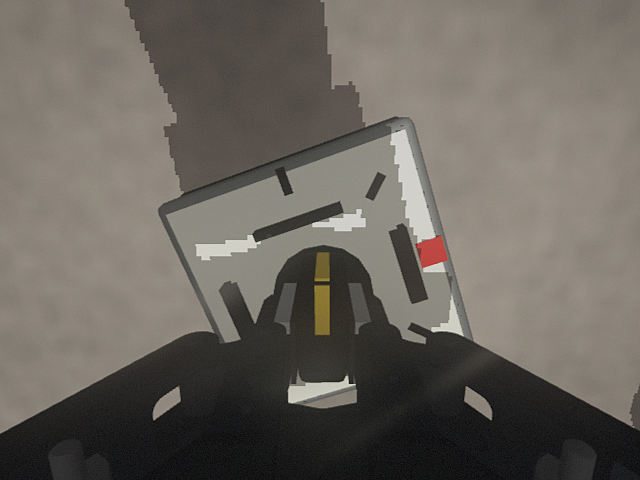

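The pads hold the bar grip squarely, with the pointer vertical at (322,290) and the red mark at (432,251). Now I'll press down.

Emit:
{"op": "send_rows", "data": {"plan": [{"travel": [0, 0, 1], "turn": [0, 0, 0]}, {"travel": [0, 0, 1], "turn": [0, 0, 0]}, {"travel": [0, 0, 1], "turn": [0, 0, 0]}, {"travel": [0, 0, 1], "turn": [0, 0, 0]}, {"travel": [0, 0, 0], "turn": [0, 0, 0]}, {"travel": [0, 0, 0], "turn": [0, 0, 0]}, {"travel": [0, 0, 0], "turn": [0, 0, 0]}, {"travel": [0, 0, 0], "turn": [0, 0, 0]}]}}

```text
time_s: 16.45
ee_pos: [0.5045, 0.2105, 0.0808]
eef_rot: [-0.002, -3.14, -0.001]
contact_force: [-9.3, 4.3, 16.5]
opening: 0.196
grasp_force: 56.4
```

Emit:
{"op": "send_rows", "data": {"plan": [{"travel": [0.5, 0.2, 0.5], "turn": [0, 0, 0]}, {"travel": [0.5, 0.2, 0.5], "turn": [0, 0, 0]}, {"travel": [0.5, 0.2, 0], "turn": [0, 0, 0]}, {"travel": [0.5, 0.2, 0], "turn": [0, 0, 0]}, {"travel": [0, 0, 0], "turn": [0, 0, 0]}, {"travel": [0, 0, 0], "turn": [0, 0, 0]}, {"travel": [0, 0, 0], "turn": [0, 0, 0]}, {"travel": [0, 0, 0], "turn": [0, 0, 0]}]}}

```text
time_s: 17.45
ee_pos: [0.5042, 0.2108, 0.0806]
eef_rot: [0.001, 3.139, -0.001]
contact_force: [-7.1, 1.5, 17.0]
opening: 0.199
grasp_force: 56.4
```

Emit:
{"op": "send_rows", "data": {"plan": [{"travel": [0.5, 0, 0.5], "turn": [0, 0, 2.5]}, {"travel": [0.5, 0, 0], "turn": [0, 0, 2.5]}, {"travel": [0, 0, 0], "turn": [0, 0, 2.5]}, {"travel": [0, 0, 0], "turn": [0, 0, 2.5]}, {"travel": [0, 0, 0], "turn": [0, 0, 2.5]}, {"travel": [0, 0, 0], "turn": [0, 0, 2.5]}, {"travel": [0, 0, 0], "turn": [0, 0, 2.5]}, {"travel": [0, 0, 0], "turn": [0, 0, 2.5]}]}}

```text
time_s: 18.45
ee_pos: [0.5041, 0.2109, 0.0806]
eef_rot: [0.546, 3.089, 0.001]
contact_force: [-4.7, 3.3, 17.5]
opening: 0.197
grasp_force: 56.5
```

```bash
python3 - <<'E'
from h import *
look("w8"); print(sense()["contact_force"],sense()["ft_torque"])
E
```

```text
t 18.45 tcp [0.5041 0.2109 0.0806] yaw 69.95 tilt [ 0.005 -0.    -1.   ] q [ 0.21  0.18  2.   -0.    0.95 -1.01]
timer_front [234. 186.] 0.57 [0.4477 0.1898 0.06  ]
red_mark [411. 216.] 0.93 [0.4868 0.2583 0.06  ]
dial_grip [321. 318.] 0.65 [0.5043 0.2097 0.093 ]
[-5.05395918  1.05665333 17.27226069] [-0.16644857  0.77926972  0.04691395]
```

The timer is staying put. I'll continue turning.

Emit:
{"op": "send_rows", "data": {"plan": [{"travel": [0, 0, 0], "turn": [0, 0, 3]}, {"travel": [0, 0, 0], "turn": [0, 0, 3]}, {"travel": [0, 0, 0], "turn": [0, 0, 3]}, {"travel": [0, 0, 0], "turn": [0, 0, 3]}, {"travel": [0, 0, 0], "turn": [0, 0, 3]}, {"travel": [0, 0, 0], "turn": [0, 0, 3]}, {"travel": [0, 0, 0], "turn": [0, 0, 3]}, {"travel": [0, 0, 0], "turn": [0, 0, 3]}]}}

```text
time_s: 19.75
ee_pos: [0.504, 0.2111, 0.0806]
eef_rot: [1.177, 2.908, 0.003]
contact_force: [-3.6, 2.9, 17.2]
opening: 0.198
grasp_force: 56.4
```

Emit:
{"op": "send_rows", "data": {"plan": [{"travel": [0, 0, 0], "turn": [0, 0, 3]}, {"travel": [0, 0, 0], "turn": [0, 0, 3]}, {"travel": [0, 0, 0], "turn": [0, 0, 3]}, {"travel": [0, 0, 0], "turn": [0, 0, 3]}, {"travel": [0, 0, 0], "turn": [0, 0, 3]}, {"travel": [0, 0, 0], "turn": [0, 0, 3]}, {"travel": [0, 0, 0], "turn": [0, 0, 3]}, {"travel": [0, 0, 0], "turn": [0, 0, 3]}]}}

```text
time_s: 20.75
ee_pos: [0.5042, 0.2112, 0.0805]
eef_rot: [1.757, 2.6, 0.005]
contact_force: [-2.3, 3.5, 15.7]
opening: 0.2
grasp_force: 56.5
```

```bash
python3 - <<'E'
from h import *
look("w9"); print(sense()["contact_force"],sense()["ft_torque"])
E
```

```text
t 20.75 tcp [0.5042 0.2112 0.0805] yaw 21.91 tilt [ 0.005  0.    -1.   ] q [ 0.21  0.18  2.   -0.    0.95 -0.17]
timer_front [323. 316.] 0.66 [0.5108 0.1959 0.06  ]
red_mark [331. 175.] 0.59 [0.4888 0.259  0.06  ]
dial_grip [322. 322.] 0.89 [0.5051 0.2085 0.093 ]
[-3.54174595  2.1114514  16.73898114] [ 0.09911638  0.84485474 -0.00515412]
```

View pics/w9.png

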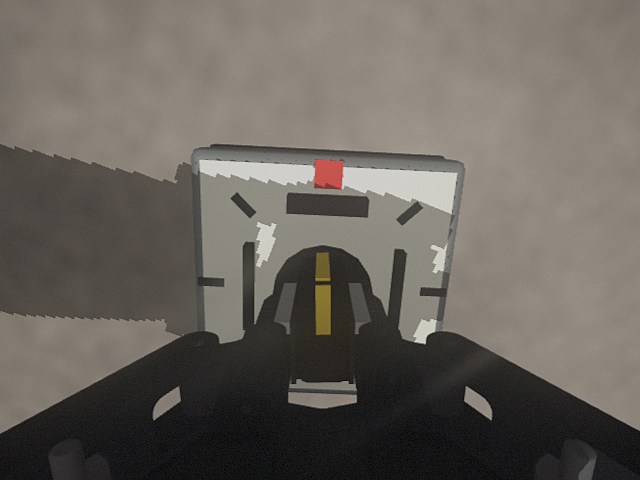

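The pointer (x=322) is just short of the red mark (329,174), and the timer edge tilts about 2.6°. I'll turn that last bit.

Emit:
{"op": "send_rows", "data": {"plan": [{"travel": [0, 0, 0], "turn": [0, 0, 1]}, {"travel": [0, 0, 0], "turn": [0, 0, 1]}, {"travel": [0, 0, 0], "turn": [0, 0, 0.7]}, {"travel": [0, 0, 0], "turn": [0, 0, 0]}, {"travel": [0, 0, 0], "turn": [0, 0, 0]}, {"travel": [0, 0, 0], "turn": [0, 0, 0]}, {"travel": [0, 0, 0], "turn": [0, 0, 0]}, {"travel": [0, 0, 0], "turn": [0, 0, 0]}]}}

```text
time_s: 22.05
ee_pos: [0.5042, 0.2112, 0.0805]
eef_rot: [1.816, 2.559, 0.005]
contact_force: [-3.2, 3.8, 15.6]
opening: 0.199
grasp_force: 56.4
```

```bash
cat > m.py <<'E'
from h import *
s=sense(); cm=camera_model("wrist"); im=camera("wrist")
hsv=cv2.cvtColor(im,cv2.COLOR_RGB2HSV)
def cen(m):
    n,l,st,c=cv2.connectedComponentsWithStats(m); k=1+np.argmax(st[1:,4]); return c[k],st[k]
rc,_=cen(cv2.inRange(hsv,(0,150,80),(8,255,255))|cv2.inRange(hsv,(172,150,80),(180,255,255)))
ye=cv2.inRange(hsv,(18,80,60),(32,255,255)); yc,st=cen(ye)
x,y,w,h,_=st; sub=ye[y:y+h,x:x+w]; ys,xs=np.nonzero(sub)
W=np.array([onz("wrist",(x+a,y+b),.106) for a,b in zip(xs,ys)])[:, :2]
u,sv,vt=np.linalg.svd(W-W.mean(0)); d=vt[0]
rw=onz("wrist",rc,.06)
if d@(rw[:2]-W.mean(0))<0:d=-d
inner=W.mean(0)+d*((W-W.mean(0))@d).min()
print("red",rw.round(4),"pointer dir",ang(d),"inner end",inner.round(4),"red dir from inner",ang(rw[:2]-inner))
print("tcp",s["ee_pos"].round(4),s["contact_force"].round(1), "red dir from tcp",ang(rw-s["ee_pos"]))
E
python3 m.py
```

```text
red [0.4876 0.2594 0.06  ] pointer dir 109.4 inner end [0.5043 0.2105] red dir from inner 108.9
tcp [0.5042 0.2112 0.0805] [-3.2  3.8 15.6] red dir from tcp 109.1
```

Pointer and red mark now agree within about 0.5°. I'll relieve the press, release and rise.

Emit:
{"op": "send_rows", "data": {"plan": [{"travel": [0, 0, -1], "turn": [0, 0, 0]}, {"travel": [0, 0, -1], "turn": [0, 0, 0]}, {"travel": [0, 0, -1], "turn": [0, 0, 0]}, {"travel": [0, 0, -1], "turn": [0, 0, 0]}, {"travel": [0, 0, 0], "turn": [0, 0, 0]}, {"travel": [0, 0, 0], "turn": [0, 0, 0]}, {"travel": [0, 0, 0], "turn": [0, 0, 0]}, {"travel": [0, 0, 0], "turn": [0, 0, 0]}]}}

```text
time_s: 23.1
ee_pos: [0.5033, 0.2107, 0.081]
eef_rot: [1.817, 2.558, 0.005]
contact_force: [5.0, 2.9, 5.9]
opening: 0.201
grasp_force: 54.8
```

Emit:
{"op": "send_rows", "data": {"plan": [{"travel": [0, 0, 0], "turn": [0, 0, 0]}, {"travel": [0, 0, 0], "turn": [0, 0, 0]}, {"travel": [0, 0, 0], "turn": [0, 0, 0]}, {"travel": [0, 0, 0], "turn": [0, 0, 0]}, {"travel": [0, 0, 0], "turn": [0, 0, 0]}, {"travel": [0, 0, 0], "turn": [0, 0, 0]}, {"travel": [0, 0, 0], "turn": [0, 0, 0]}, {"travel": [0, 0, -4], "turn": [0, 0, 0]}], "jaw": 100}}

```text
time_s: 24.1
ee_pos: [0.5012, 0.2105, 0.0837]
eef_rot: [-1.819, -2.56, 0.001]
contact_force: [-0.2, 0.5, -0.2]
opening: 1.002
grasp_force: 0.0
```

Emit:
{"op": "send_rows", "data": {"plan": [{"travel": [0, 0, -12], "turn": [0, 0, 0]}, {"travel": [0, 0, -20], "turn": [0, 0, 0]}, {"travel": [0, 0, -25], "turn": [0, 0, 0]}, {"travel": [0, 0, -25], "turn": [0, 0, 0]}, {"travel": [0, 0, -20], "turn": [0, 0, 0]}, {"travel": [0, 0, -10], "turn": [0, 0, 0]}, {"travel": [0, 0, 0], "turn": [0, 0, 0]}, {"travel": [0, 0, 0], "turn": [0, 0, 0]}]}}

```text
time_s: 25.1
ee_pos: [0.5009, 0.2104, 0.1949]
eef_rot: [-1.819, -2.56, 0.002]
contact_force: [1.2, -0.5, -0.5]
opening: 1.0
grasp_force: 0.0
```

```bash
python3 m.py; python3 - <<'E'
from h import *
look("w10")
E
```

```text
red [0.4872 0.2587 0.06  ] pointer dir 110.4 inner end [0.5038 0.2109] red dir from inner 109.1
tcp [0.5009 0.2104 0.1949] [ 1.2 -0.5 -0.5] red dir from tcp 105.8
t 25.15 tcp [0.5009 0.2104 0.1947] yaw 19.21 tilt [-0.002 -0.    -1.   ] q [ 0.21  0.03  1.93 -0.    1.18 -0.12]
timer_top [323. 225.] 0.76 [0.5007 0.2126 0.06  ]
timer_front [247. 231.] 0.96 [0.4475 0.1895 0.06  ]
red_mark [328. 160.] 0.76 [0.4882 0.2599 0.06  ]
dial_grip [325. 244.] 0.75 [0.5043 0.2075 0.093 ]
```

View pics/w10.png

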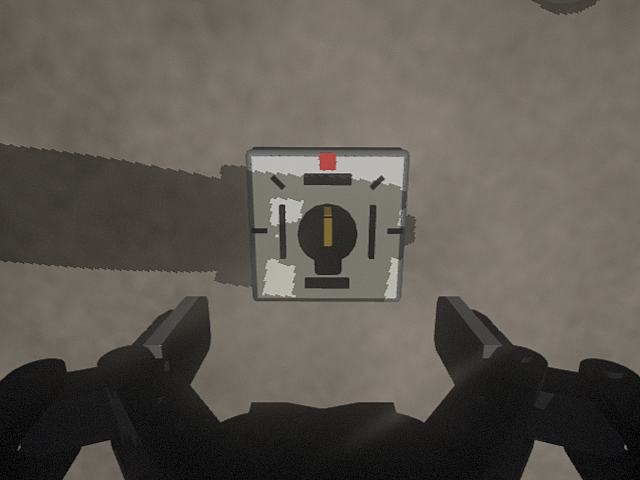

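The pointer (328,225) lines up with the red mark (328,160), the timer is in place, and the gripper is open and clear of everything. Handing in.

```bash
python3 -c "
from plant import *
print(job_done())"
```

```text
the job is handed in; nothing more can be done
None
```

The guard is off and standing in the green crate, the pointer is within about 1° of the red mark with the timer still in place (within 1–2 mm by camera), and the gripper was open and clear of everything when I handed the job in at about 25 s.

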